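# Take the round meter off its keyhole studs

### The arm

A 6-joint arm with a two-finger parallel gripper is mounted at the origin on the work surface. World frame = base frame: x ahead of the robot, y to its left, z up, the work surface at z = 0. Lengths are in mm, angles in rad, forces in N, time in s.
With the tool pointing down it reaches from about 300 to 775 mm from the base axis. Payload 14.6 kg.
Tool frame: the origin (TCP) lies midway between the tips of the shut fingers; the grasp point (between the pads) lies 19 mm behind it; z points along the fingers, y is the line along which they close (so a half turn about z gives the same grasp; the last joint's range is limited). The gripper opens to 94 mm and grips with 3 to 60 N. Pads are 16 mm wide; open, the fingers measure 119 mm over their backs; the gripper's body (75 mm by 177 mm) begins 78 mm behind the grasp point.
Start: joints at [1.228, 0.3, 1.521, -0, 1.321, -0.067], TCP at [149.772, 529.205, 205.446] pointing down, gripper open.
Joint ranges: [-3.03, 3.03], [-0.79, 2.21], [0.23, 2.52], [-1.04, 4.18], [0, 3.07], [-2.55, 2.55]. Speed limits (rad/s): [2.22, 2.22, 2.57, 3.14, 3.14, 3.14].

### API

Orientations are given as [roll, pitch, yaw] about the fixed x, y, z axes, in that order (R = Rz(yaw) Ry(pitch) Rx(roll)).
In Python, from cell import manip gives the robot as it stands.
- The arm moves only by the shell command python3 -m creep 'ROWS' [OPENING] [FORCE]. ROWS is text: rows parted by semicolons, each of 6 numbers parted by spaces: the shift along the tool's x, y, z normalised to -1 to 1, where 1 is 4 cm, then the turn, a rotation vector about the tool's x, y, z normalised to -1 to 1, where 1 is pi rad. In form: dx dy dz ax ay az; .... A call has 1 to 20 rows; each row shifts and turns the commanded pose from where the row before left it, along the tool's axes as they then stand; what a row does not reach is not made up. A row lasts 1/8 s, in which the tool goes at most 62.5 mm and 10.7 degrees, less where a joint would pass 70% of its speed; a pose out of reach is approached as far as the arm can. A call with a number of a shift or a turn outside -1 to 1 is refused whole. A call with a gripper value outside its range is refused whole. OPENING is the closure, from 0 (fully open) to 1 (shut), set as the call begins (- or left out, the last holds). The fingers move at their own pace and stop on an object; FORCE is the grip in N (left out, the last holds). Time passes only in rows, so rows that do not move let the fingers close. It gives the time, the measured TCP pose, the force, the opening and the grip force at its end, in the units of the state.
- manip.read_state(): the state, without advancing time (a new reading comes with each control period).
- manip.camera(name): name is "side" or "top"; returns a dict with "color" (400x640x3 uint8, red, green, blue), "range_z" (400x640 float32, mm along the optical axis (not along the pixel's ray), 0 where there is no reading), "camera_matrix" (3x3 intrinsics, pixels), "k1" (the pictures are not rectified: a ray, as slopes to the right and down, at radius r is drawn at 1 + k1 r^2 times it, then the intrinsics apply), "T" (4x4, takes a point from camera to world coordinates). Camera axes: x right, y down, z forward; pixel columns grow to the right and rows downward; lengths in mm; the calibration is good to about 2 mm. A picture is of the moment at which its call begins.
- manip.sign_off(): hands the job in; it is judged then, once.
The state is a dict: "clock": time; "joints": joint angles; "qd": joint speeds; "effort": joint torques, N m; "eef_pos": TCP position; "eef_rot": TCP orientation; "wrist_force": force on the tool from outside, world axes, zero at the start; "moment": the same for the moment, N m; "finger_gap": finger opening in mm; "finger_force": force on a finger pad.
Only numpy, scipy, OpenCV 4.12 (cv2) and the standard library are available. Lean on these libraries where they do the work, as an engineer would, in place of code of your own. Each camera call takes 0.05 s, during which the arm holds its last target. There are 200 camera calls.

### The job

Take the meter with the round case off the sloping gauge board: slide it up the board until the stud heads stand in the wide ends of its keyhole slots, lift it off, and set it down gently (do not drop it) lying flat in the shallow metal tray, dial up. Leave the square meter hanging where it is.

Things in the scene. Friction and masses are not known exactly. Their poses are not given: they have to be found in the camera images.
- round_meter: Loose meter, about 0.4 kg: round case, 54 mm dia, z 4 to 46 mm (grip its side at z 34), on a steel plate 142 (y) x 80 (x) x 4 mm. Origin: plate's underside centre. x up the slope, z out of the dial. Keyholes at y = +-52: slot 9 wide, upper end holds the stud at x = +22; wide part 28 x 30, centre x = -5. Slide it 27 mm (19 to 35) along +x, then lift along z. On the left or right half.
- square_meter: Bystander hanging on the other half of the board, to be left there: same plate, slots, origin and axes as the round meter, but its black case is square, 54 x 54 mm.
- board: Fixed grey-painted board, 350 (y) x 170 mm (x, up the slope), face leaning back, 25 degrees from level, low edge to the robot. Origin: centre of the face, 62 mm above the bench; z out of the face. Studs at x = +7, y = +-33 and +-137 mm: shank 6 mm, head 14 mm dia, z 6 to 10. Meters hang square to it, plates flat on the face, origins at x = -15, y = +85 or -85.
- tray_in (a point): Centre of the inner floor of the fixed, shallow rectangular aluminium tray, 5 mm above the bench; z up. Inside 170 mm (x) by 220 mm (y); walls 5 mm thick, standing 20 mm above this floor.

How it is judged (in metres and radians):
On the way, in this order (a step that is already met when the one before it is completed fails the run):
1. the round meter has been slid up the board by at least 17 mm with its plate still on the studs (x of round_meter in the frame of board above 0.002 m and z of round_meter in the frame of board below 0.009 m).
2. the round meter has been lifted clear of the board (z of round_meter in the frame of board above 0.03 m), for 0.05 s.
3. the round meter is brought down to within 15 mm of the tray's floor, inside the tray, while still held (contact force between the fingers and round_meter above 1 N and z of round_meter in the frame of tray_in below 0.015 m and horizontal distance between round_meter and tray_in below 0.08 m), for 0.05 s.
At the end, for the whole second after the job is handed in: The round meter lies at rest flat on the tray's floor, dial up (within 7 degrees, plate within 6 mm of the floor, inside the walls), and the square meter hangs within 15 mm of where it was (z of round_meter in the frame of tray_in between -0.004 and 0.006 m and horizontal distance between round_meter and tray_in below 0.08 m and angle between round_meter's own z axis and vertical below 0.12 rad and linear speed of round_meter below 0.02 m/s and distance of square_meter from where it was at the start of the episode below 0.015 m); the robot touches nothing.
It fails at once if the square meter is moved 15 mm or more (distance of square_meter from where it was at the start of the episode above 0.015 m).
It also fails if it takes over 38 s, if anything falls off the work surface, if the arm or the gripper's body presses on something with over 40 N, if the wrist force passes 120 N, or if a joint passes its speed limit or range.

## Working session

There is one attempt and no reset: what is moved stays moved. The work goes in short steps, Python scripts to look and compute and a shell command to move; the robot and the scene stay as the last step left them, time stands still between calls to the robot, and variables do not carry over. Pictures are saved under pics/ and viewed, at most 10 in all, crops included, and the job is handed in when it is done.

```bash
mkdir -p pics; ls
cat > h.py <<'E'
import numpy as np, cv2
from cell import manip
from scipy.spatial.transform import Rotation as R
def snap(n):
    c=manip.camera(n); np.savez(f'/tmp/{n}.npz',**c); return c
def pts(c):
    K=c["camera_matrix"];h,w=c["range_z"].shape
    u,v=np.meshgrid(np.arange(w),np.arange(h))
    D=np.array([float(c["k1"]),0,0,0,0])
    p=cv2.undistortPoints(np.stack([u,v],-1).reshape(-1,1,2).astype(np.float64),K,D).reshape(h,w,2)
    z=c["range_z"][...,None]
    P=np.concatenate([p*z,z],-1)
    return P@c["T"][:3,:3].T+c["T"][:3,3]
E
python3 - <<'E'
from h import *
for n in("side","top"):
    c=snap(n); cv2.imwrite(f'pics/{n}0.png',c["color"][...,::-1]); print(n,c["T"].round(3).tolist(),c["k1"])
print(manip.read_state())
E
```

```text
pics
side [[0.88, -0.329, 0.342, 254.874], [-0.475, -0.579, 0.663, -589.499], [-0.02, -0.746, -0.666, 641.905], [0.0, 0.0, 0.0, 1.0]] -0.0544700433742104
top [[-0.026, -0.996, 0.084, 486.424], [-0.999, 0.029, 0.036, -31.457], [-0.038, -0.083, -0.996, 883.041], [0.0, 0.0, 0.0, 1.0]] -0.11184653614025138
{'clock': 0.1, 'joints': array([ 1.22839824e+00,  3.00382957e-01,  1.52148026e+00, -7.07452790e-06,
        1.32069560e+00, -6.66026118e-02]), 'qd': array([ 0.00137338, -0.00010949, -0.00250361, -0.00013674, -0.00117356,
       -0.00058305]), 'effort': array([ 9.74011527e-04, -5.32633138e+01, -3.53299284e+01,  7.10514723e-02,
        2.33949046e-02, -2.48246309e-06]), 'eef_pos': array([149.70438382, 529.0071263 , 204.97732857]), 'eef_rot': array([-3.14062818e+00, -5.74637391e-05,  2.86579891e+00]), 'wrist_force': array([-0.16382029, -0.39556314, -0.23107585]), 'moment': array([0.00836005, 0.04046269, 0.04237057]), 'finger_force': 0.0, 'finger_gap': 93.81033258264053}
```

View pics/top0.png

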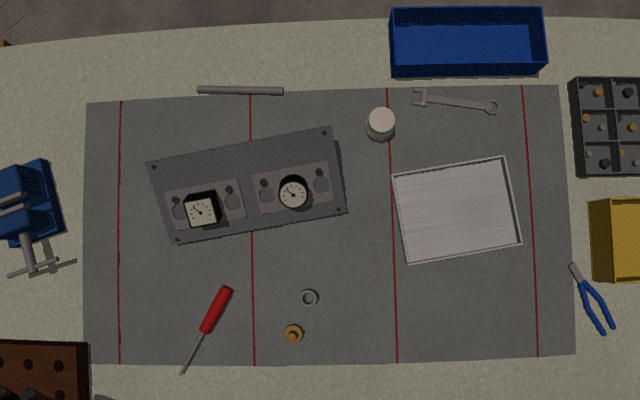

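View pics/side0.png

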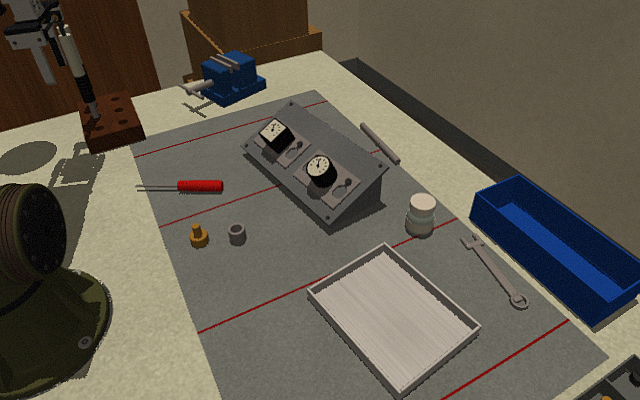

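The top view shows the board at about (247,185), with the round meter's dial at (293,192) on its right half and the square meter at (203,210). The tray has its centre at about (457,210). The side view agrees.

Run:
```python
from h import *
c=np.load('/tmp/top.npz'); P=pts(c)
def mask(q):
    m=np.zeros(c["range_z"].shape,np.uint8); cv2.fillPoly(m,[np.array(q)],1); return (m>0)&(c["range_z"]>0)
bc=[(147,162),(330,126),(348,213),(173,244)]
A=P[mask(bc)]
# robust plane
n=np.array([0,0,1.]);o=np.median(A,0)
S=A
for k in range(25):
    o=S.mean(0);n=np.linalg.svd(S-o,full_matrices=False)[2][2];n*=np.sign(n[2])
    d=(A-o)@n; S=A[abs(d)<max(3,25*.85**k)]
print('plane n',n,'tilt',np.degrees(np.arccos(n[2])),len(S),len(A),o, S.std(0))
bx=np.array([0,0,1])-n[2]*n; bx/=np.linalg.norm(bx); 
def frame_from(bx): return np.stack([bx,np.cross(n,bx),n],1)
d=(P-o)@n
big=mask(cv2.convexHull(np.array([(143,158),(334,122),(352,216),(170,248)])).reshape(-1,2))
F=P[big&(abs(d)<5)&(P[...,2]>18)]
B=frame_from(bx); L=(F-o)@B
r=cv2.minAreaRect(L[:,:2].astype(np.float32)); print('rect',r)
lo,hi=np.percentile(L[:,:2],[.5,99.5],axis=0);print('ext',hi-lo)
cen=o+B@np.array([*r[0],0]);print('centre by rect',cen)
# yaw from heading
print('yaw slope',np.degrees(np.arctan2(bx[1],bx[0])))
D=P[mask([(270,168),(320,168),(320,215),(270,215)])]; dd=(D-o)@n
T=D[dd>35]; l=(T-o)@B; print('dial',T.mean(0),np.median(dd[dd>35]),cv2.minEnclosingCircle(l[:,:2].astype(np.float32)), 'rel',l.mean(0)[:2]-np.array(r[0]))
# tray
Tm=mask([(385,170),(507,150),(528,248),(402,270)]); Q=P[Tm]
rim=Q[(Q[:,2]>14)&(Q[:,2]<35)]; print('rim z',np.median(rim[:,2]),len(rim),cv2.minAreaRect(rim[:,:2].astype(np.float32)))
fl=P[mask([(400,185),(495,168),(508,235),(415,250)])];print('floor z',np.median(fl[:,2]))
# outline via corners, at z 25
K=c["camera_matrix"];Dk=np.array([float(c["k1"]),0,0,0,0.])
def px(u,pt,nn):
    s=cv2.undistortPoints(np.array([[u]],float),K,Dk)[0,0]; r=c["T"][:3,:3]@np.array([*s,1]);t=c["T"][:3,3]
    return t+r*((pt-t)@nn/(r@nn))
tc=[px(u,np.array([0,0,25.]),np.array([0,0,1.])) for u in [(391,174),(504,156),(522,244),(407,264)]]
print(np.round(tc,1),np.mean(tc,0)); 
bcw=[px(u,o,n) for u in bc]; print(np.round(bcw,1),np.mean(bcw,0))
im=cv2.resize(c["color"][110:260,140:360,::-1],None,fx=3.6,fy=3.6,interpolation=cv2.INTER_CUBIC);cv2.imwrite('pics/crop.png',im)
```

```text
plane n [-0.41475478 -0.06735459  0.90743696] tilt 24.846473202516083 11152 16065 [598.07359747 129.19600574  65.75315167] [ 50.41993489 100.74212841  22.5689633 ]
rect ((-9.502082824707031, 6.8868560791015625), (171.41395568847656, 351.60308837890625), 0.17747320234775543)
ext [168.66942069 347.08113939]
centre by rect [588.45861772 134.61164667  61.7604881 ]
yaw slope 9.224091177665377
dial [571.37370089  44.82184146  97.56057436] 45.923235963311484 ((-24.481952667236328, -78.90591430664062), 27.296695709228516) rel [-13.32094383 -85.89008114]
rim z 23.726575710135876 1357 ((539.3629760742188, -263.8197021484375), (181.47413635253906, 231.7786865234375), 8.139540672302246)
floor z 4.633619546388502
[[ 610.9 -138.9   25. ]
 [ 640.4 -362.6   25. ]
 [ 467.9 -387.9   25. ]
 [ 437.2 -162.9   25. ]] [ 539.12064358 -263.06297713   25.        ]
[[637.6 314.1  97.5]
 [691.  -24.3  96.8]
 [537.8 -53.4  24.7]
 [486.2 290.5  26.6]] [588.14847452 131.73176063  61.40497367]
```

View pics/crop.png

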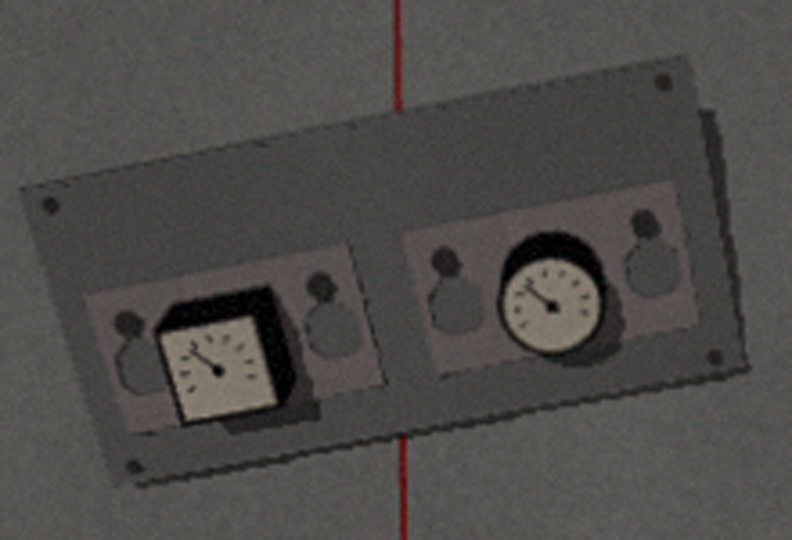

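The crop confirms both meters hang with their studs in the narrow upper slot ends. The round dial is at about (552,306) in the crop, which is (293,195) in the full picture. The plane tilt (24.8°), board size (350×170), tray size and floor height (4.6) all match the given values.

I'll grip along the slope (tool y = board x), which leaves the sideways play to the slots.

```bash
cat >> h.py <<'E'
yw=np.radians(9.1); 
BR=(R.from_euler('z',yw)*R.from_euler('y',-np.radians(25))).as_matrix()
BO=np.array([588.3,133.3,61.8])
TR=np.array([539.2,-263.4,5.]); TY=np.radians(8)
def toolR(B): return np.stack([B[:,1],B[:,0],-B[:,2]],1)
def go(p,Rm=None,rot_first=False):
    s=manip.read_state(); C=R.from_euler('xyz',s["eef_rot"]); 
    w=np.zeros(3) if Rm is None else (C.inv()*R.from_matrix(Rm)).as_rotvec()
    d=np.asarray(p)-s["eef_pos"]
    print('shift units before turn',(C.as_matrix().T@d/40).round(3),'after turn',None if Rm is None else (Rm.T@d/40).round(3),'turn units',(w/np.pi).round(4),'deg',np.degrees(np.linalg.norm(w)).round(1))
def inB(p): return BR.T@(np.asarray(p)-BO)
E
python3 - <<'E'
from h import *
print('dial top',inB([571.4,44.8,97.56]))
c=np.load('/tmp/side.npz');P=pts(c);L=(P-BO)@BR
m=(c["range_z"]>0)&(abs(L[...,0]+15)<40)&(abs(L[...,1]+85)<40)&(abs(L[...,2]-46)<5)
q=L[m]; print('dial side',q.mean(0),cv2.minEnclosingCircle(q[:,:2].astype(np.float32)))
m=(c["range_z"]>0)&(abs(L[...,0])<88)&(abs(L[...,1])<180)&(abs(L[...,2])<3);q=L[m];print('board side z',np.median(q[:,2]),np.percentile(q,[.2,99.8],axis=0))
T=toolR(BR); pos=BO+BR@np.array([-14.5,-85.3,80]);print(pos,np.linalg.det(T)); go(pos,T)
E
```

```text
dial top [-12.69657494 -84.71325056  45.37730451]
dial side [-14.2006965  -86.05478216  44.67816012] ((-13.79011058807373, -83.78598022460938), 28.784910202026367)
board side z -0.9960130078025905 [[ -83.40738624 -174.85947157   -2.98741747]
 [  86.00351385  175.46837113    2.97495834]]
[555.43089269  41.64793491 128.17665817] 0.9999999999999999
shift units before turn [-13.078  -8.96    1.928] after turn [-13.635   6.519   5.158] turn units [-0.1238 -0.0787  0.3557] deg 69.3
```

```bash
python3 -m creep '-0.8 -0.55 0 0 0 0;-0.8 -0.55 0 0 0 0;-0.8 -0.55 0 0 0 0;-0.8 -0.55 0 0 0 0;-0.8 -0.55 0 0 0 0;-0.8 -0.55 0 0 0 0;-0.8 -0.55 0 0 0 0;-0.8 -0.55 0 0 0 0;-0.8 -0.55 0 0 0 0;-0.8 -0.55 0 0 0 0;-0.8 -0.55 0 0 0 0;-0.8 -0.55 0 0 0 0;-0.8 -0.55 0 0 0 0;-0.8 -0.55 0 0 0 0;-0.8 -0.55 0 0 0 0;-0.8 -0.55 0 0 0 0' 0
python3 -m creep '0 0 0 -0.0155 -0.0098 0.0445;0 0 0 -0.0155 -0.0098 0.0445;0 0 0 -0.0155 -0.0098 0.0445;0 0 0 -0.0155 -0.0098 0.0445;0 0 0 -0.0155 -0.0098 0.0445;0 0 0 -0.0155 -0.0098 0.0445;0 0 0 -0.0155 -0.0098 0.0445;0 0 0 -0.0155 -0.0098 0.0445;0 0 0 0 0 0;0 0 0 0 0 0'
python3 - <<'E'
from h import *
go(BO+BR@np.array([-14.5,-85.3,80]),toolR(BR))
E
```

```text
clock: 2.1
eef_pos: [547.1, 50.0, 205.2]
eef_rot: [-3.141, -0.001, 2.866]
wrist_force: [0.8, 0.0, -0.1]
finger_gap: 94.1
finger_force: 0.0
clock: 3.35
eef_pos: [546.7, 51.1, 205.5]
eef_rot: [2.706, -0.001, 1.732]
wrist_force: [0.1, -0.5, -0.2]
finger_gap: 93.9
finger_force: 0.0
shift units before turn [-0.27  -0.655  1.828] after turn [-0.268 -0.655  1.828] turn units [-0.0002 -0.0007  0.0005] deg 0.2
```

```bash
python3 -m creep '-0.09 -0.22 0.6 0 0 0;-0.09 -0.22 0.6 0 0 0;-0.09 -0.22 0.62 0 0 0;0 0 0 0 0 0;0 0 0 0 0 0;0 0 0 0 0 0'
python3 - <<'E'
from h import *
s=manip.read_state();print('tcp in board',inB(s["eef_pos"]))
go(BO+BR@np.array([-14.5,-85.3,15]),toolR(BR))
c=snap("top"); cv2.imwrite('pics/t1.png',cv2.resize(c["color"][110:260,200:400,::-1],None,fx=3.6,fy=3.6))
E
```

```text
clock: 4.1
eef_pos: [555.5, 41.7, 129.5]
eef_rot: [2.703, -0.002, 1.729]
wrist_force: [0.6, -0.2, 0.3]
finger_gap: 94.3
finger_force: 0.0
tcp in board [-13.8522248  -85.23919016  81.18338789]
shift units before turn [-0.004 -0.019  1.655] after turn [-0.002 -0.016  1.655] turn units [ 0.0006 -0.0004 -0.0003] deg 0.1
```

View pics/t1.png

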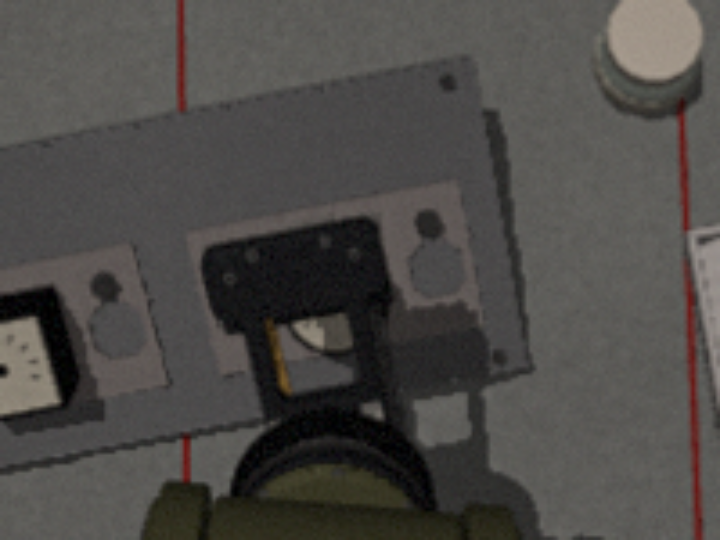

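The gripper stands over the round meter, and a bit of its dial shows at (320,335) in this crop. The body's long side runs along the slope, as planned, and the square meter is clear. Next I descend and close.

```bash
python3 -m creep '0 -0.01 0.4 0 0 0;0 -0.01 0.4 0 0 0;0 0 0.4 0 0 0;0 0 0.3 0 0 0;0 0 0.14 0 0 0;0 0 0 0 0 0;0 0 0 0 0 0;0 0 0 0 0 0'
python3 -m creep '0 0 0 0 0 0;0 0 0 0 0 0;0 0 0 0 0 0;0 0 0 0 0 0;0 0 0 0 0 0;0 0 0 0 0 0;0 0 0 0 0 0;0 0 0 0 0 0' 1 30
python3 - <<'E'
from h import *
s=manip.read_state();print('tcp in board',inB(s["eef_pos"]),BR.T@s["wrist_force"],s["finger_gap"],s["finger_force"])
E
```

```text
clock: 5.15
eef_pos: [581.8, 46.0, 69.0]
eef_rot: [2.704, -0.002, 1.729]
wrist_force: [-0.5, -0.0, -0.3]
finger_gap: 93.8
finger_force: 0.0
clock: 6.15
eef_pos: [582.9, 46.0, 69.5]
eef_rot: [2.702, -0.001, 1.729]
wrist_force: [5.5, 0.2, 1.7]
finger_gap: 53.8
finger_force: 30.0
tcp in board [-14.08167953 -85.34594959  15.07890347] [ 5.6390598  -0.64959098 -0.7464009 ] 53.83040211509391 29.99990612268448
```

```bash
python3 -m creep '0 0.1 0 0 0 0;0 0.1 0 0 0 0;0 0.1 0 0 0 0;0 0.1 0 0 0 0;0 0.1 0 0 0 0;0 0.1 0 0 0 0;0 0.08 0 0 0 0;0 0 0 0 0 0;0 0 0 0 0 0;0 0 0 0 0 0'
python3 - <<'E'
from h import *
s=manip.read_state();print('tcp in board',inB(s["eef_pos"]),BR.T@s["wrist_force"],s["finger_gap"],s["finger_force"])
c=snap("side"); cv2.imwrite('pics/s1.png',cv2.resize(c["color"][80:240,230:410,::-1],None,fx=3.6,fy=3.6))
E
```

```text
clock: 7.4
eef_pos: [602.8, 49.9, 78.3]
eef_rot: [2.713, -0.003, 1.73]
wrist_force: [-28.2, -4.1, 14.0]
finger_gap: 53.6
finger_force: 30.0
tcp in board [  8.02233297 -84.64767139  14.48245436] [-19.85470696   0.4480973   24.71599227] 53.63664067264103 29.99198019504547
```

View pics/s1.png

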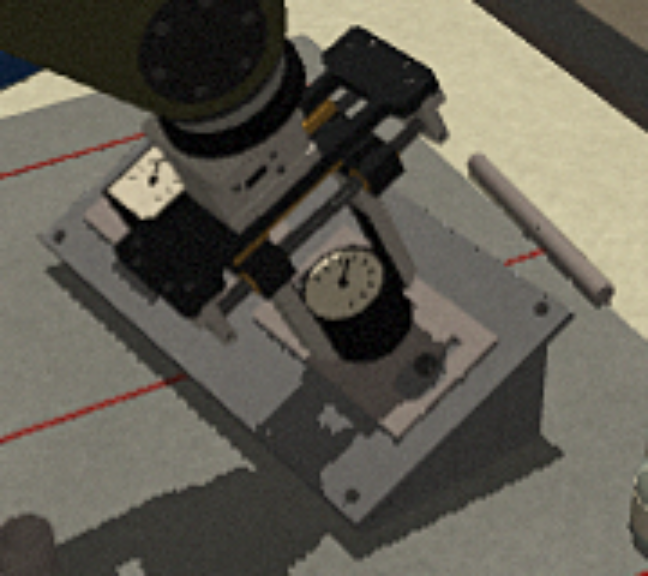

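The plate has moved about 22 mm, and the stud head stands in the wide hole at (425,365). It is being pressed onto the board with about 25 N, so I'll ease off a little along z and finish the slide.

```bash
python3 -m creep '0 0 -0.02 0 0 0;0 0 -0.02 0 0 0;0 0.03 0 0 0 0;0 0.03 0 0 0 0;0 0 0 0 0 0;0 0 0 0 0 0'
python3 - <<'E'
from h import *
s=manip.read_state();print('tcp in board',inB(s["eef_pos"]),BR.T@s["wrist_force"],s["finger_gap"],s["finger_force"])
c=snap("side"); P=pts(c);L=(P-BO)@BR
m=(c["range_z"]>0)&(abs(L[...,0]-10)<30)&(abs(L[...,1]+85)<28)&(abs(L[...,2]-46)<4)
b=c["color"].mean(-1)>90
q=L[m];print('dial',q.mean(0),np.median(q,0));q=L[m&b];print(q.mean(0), cv2.minEnclosingCircle(q[:,:2].astype(np.float32)))
E
```

```text
clock: 8.2
eef_pos: [607.5, 50.1, 82.4]
eef_rot: [2.705, -0.002, 1.729]
wrist_force: [0.6, -0.3, -3.8]
finger_gap: 53.5
finger_force: 30.0
tcp in board [ 13.97883845 -85.1517266   16.24557074] [-1.16154368 -0.41395795 -3.65366303] 53.507998419918 29.955383241176605
dial [ 13.0257163  -86.75658701  46.35890713] [ 13.07919794 -87.65554871  46.42850192]
[ 12.86509831 -83.41879101  46.61841088] ((15.353655815124512, -82.80142211914062), 24.12235450744629)
```

The meter has slid 28 mm and hangs free with only its weight on the wrist. Now I lift it.

```bash
python3 -m creep '0 0 -0.15 0 0 0;0 0 -0.2 0 0 0;0 0 -0.2 0 0 0;0 0 -0.3 0 0 0;0 0 -0.4 0 0 0;0 0 -0.5 0 0 0;0 0 -0.5 0 0 0;0 0 -0.4 0 0 0;0 0 0 0 0 0;0 0 0 0 0 0' - 40
python3 - <<'E'
from h import *
s=manip.read_state();print('tcp in board',inB(s["eef_pos"]),s["wrist_force"],s["finger_gap"],s["finger_force"])
TT=toolR(R.from_euler('z',TY).as_matrix())
go(TR+[0,0,110],TT)
c=snap("side"); cv2.imwrite('pics/s2.png',cv2.resize(c["color"][50:240,210:420,::-1],None,fx=3,fy=3))
E
```

```text
clock: 9.5
eef_pos: [563.1, 42.9, 178.1]
eef_rot: [2.705, -0.002, 1.729]
wrist_force: [-0.0, -0.5, -4.1]
finger_gap: 53.3
finger_force: 40.0
tcp in board [ 13.66495339 -85.29383303 121.92628196] [-0.04906466 -0.4569313  -4.13284288] 53.262550057728454 39.95123505592346
shift units before turn [-7.471 -2.288  0.656] after turn [-7.499 -1.658  1.577] turn units [ 0.1388 -0.002   0.0056] deg 25.0
```

View pics/s2.png

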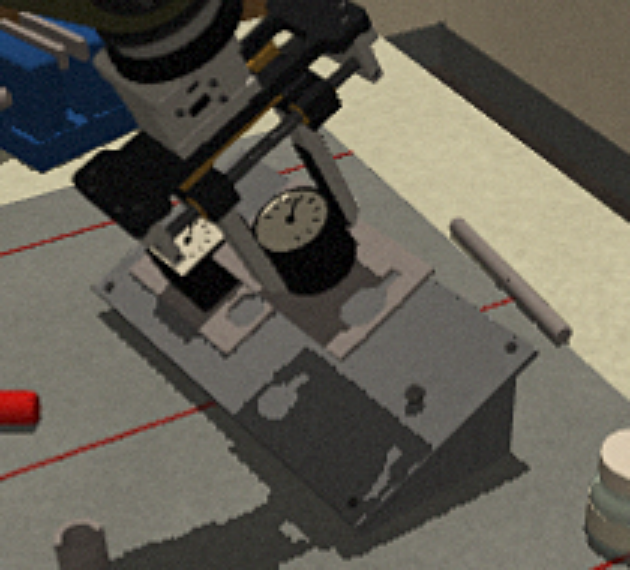

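The meter hangs clear of the board at about (300,240) in the crop, the studs are bare, and the square meter is still in place. Next I level it and carry it over the tray.

```bash
python3 -m creep '0 0 0 0.02 0 0;0 0 0 0.03 0 0;0 0 0 0.04 0 0;0 0 0 0.03 0 0;0 0 0 0.019 0 0;-0.3 -0.05 0 0 0 0;-0.6 -0.13 0 0 0 0;-0.75 -0.17 0 0 0 0;-0.75 -0.17 0 0 0 0;-0.75 -0.17 0 0 0 0;-0.75 -0.17 0 0 0 0;-0.75 -0.17 0 0 0 0;-0.75 -0.17 0 0 0 0;-0.75 -0.17 0 0 0 0;-0.6 -0.13 0 0 0 0;-0.5 -0.1 0 0 0 0;-0.25 -0.05 0 0 0 0;0 0 0 0 0 0;0 0 0 0 0 0'
python3 - <<'E'
from h import *
TT=toolR(R.from_euler('z',TY).as_matrix())
go(TR+[0,0,30],TT); print(manip.read_state()["wrist_force"],manip.read_state()["finger_gap"])
c=snap("side"); cv2.imwrite('pics/s3.png',c["color"][...,::-1])
P=pts(c); s=manip.read_state(); 
d=P-s["eef_pos"]; m=(c["range_z"]>0)&(np.hypot(d[...,0],d[...,1])<90)&(d[...,2]<-5)&(d[...,2]>-25)
q=P[m];o=q.mean(0);print(o-s["eef_pos"],len(q))
for k in range(5):
    n=np.linalg.svd(q-q.mean(0),full_matrices=False)[2][2];e=(q-q.mean(0))@n;q=q[abs(e)<2.5]
print('plate normal',n,q.mean(0)-s["eef_pos"],len(q),'rect',cv2.minAreaRect(q[:,:2].astype(np.float32)))
E
```

```text
clock: 11.92
eef_pos: [545.5, -263.1, 177.9]
eef_rot: [3.141, -0.002, 1.73]
wrist_force: [0.1, 0.1, -3.7]
finger_gap: 53.3
finger_force: 40.0
shift units before turn [ 0.01  -0.157  3.572] after turn [ 0.015 -0.156  3.572] turn units [ 0.0001 -0.0007  0.0061] deg 1.1
[ 0.05795293  0.05532617 -3.68015068] 53.3050074937365
[ -6.76947412 -20.39782915 -11.42552552] 2323
plate normal [-0.01515781  0.00592137  0.99986758] [ -6.43577647 -19.97920404 -11.39385727] 2164 rect ((546.2217407226562, -261.9859924316406), (82.76370239257812, 144.36752319335938), 9.603867530822754)
```

View pics/s3.png

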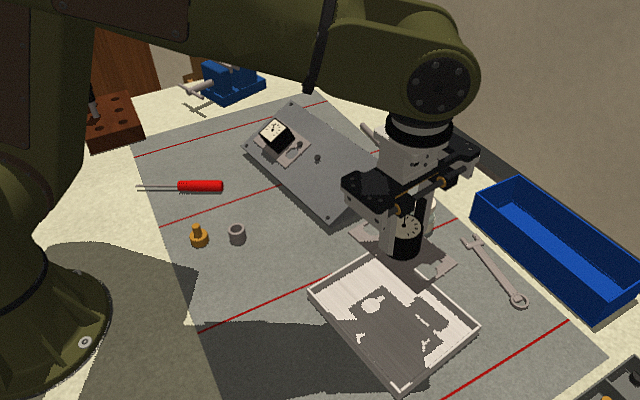

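The meter is held level (plate normal within 1°) above the tray, at about (405,245), and the square meter is still hanging at (275,140). Plate underside is 15.4 mm below the TCP, so contact should come at TCP z ≈ 20.4. I'm lowering it.

```bash
python3 -m creep '0 -0.08 0.2 0 0 0.003;0 -0.077 0.4 0 0 0.003;0 0 0.5 0 0 0;0 0 0.5 0 0 0;0 0 0.5 0 0 0;0 0 0.5 0 0 0;0 0 0.4 0 0 0;0 0 0.3 0 0 0;0 0 0.2 0 0 0;0 0 0.15 0 0 0;0 0 0.1 0 0 0;0 0 0.05 0 0 0;0 0 0 0 0 0;0 0 0 0 0 0;0 0 0 0 0 0'
python3 -m creep '0 0 0.025 0 0 0;0 0 0.025 0 0 0;0 0 0.025 0 0 0;0 0 0.02 0 0 0;0 0 0 0 0 0;0 0 0 0 0 0'
```

```text
clock: 13.85
eef_pos: [539.1, -264.5, 26.1]
eef_rot: [3.141, -0.002, 1.71]
wrist_force: [-0.1, 0.5, -4.3]
finger_gap: 53.6
finger_force: 40.0
clock: 14.6
eef_pos: [539.1, -264.4, 22.1]
eef_rot: [3.142, -0.002, 1.71]
wrist_force: [0.6, -0.6, -2.8]
finger_gap: 53.5
finger_force: 40.0
```

```bash
python3 -m creep '0 0 0.015 0 0 0;0 0 0.015 0 0 0;0 0 0 0 0 0;0 0 0 0 0 0'
python3 -m creep '0 0 0.01 0 0 0;0 0 0.01 0 0 0;0 0 0 0 0 0;0 0 0 0 0 0'
```

```text
clock: 15.1
eef_pos: [539.1, -264.4, 20.9]
eef_rot: [3.142, -0.002, 1.71]
wrist_force: [1.4, 0.0, -4.3]
finger_gap: 53.8
finger_force: 40.0
clock: 15.6
eef_pos: [539.2, -264.5, 20.5]
eef_rot: [3.141, -0.002, 1.71]
wrist_force: [-2.7, 1.9, 6.3]
finger_gap: 53.5
finger_force: 40.0
```

Contact with the floor: the wrist force went from −4 to +6 N. I release and retreat.

```bash
python3 -m creep '0 0 0 0 0 0;0 0 0 0 0 0;0 0 0 0 0 0;0 0 0 0 0 0;0 0 0 0 0 0;0 0 0 0 0 0;0 0 0 0 0 0;0 0 0 0 0 0' 0
python3 -m creep '0 0 -0.2 0 0 0;0 0 -0.4 0 0 0;0 0 -0.5 0 0 0;0 0 -0.6 0 0 0;0 0 -0.6 0 0 0;0 0 -0.6 0 0 0;0 0 -0.5 0 0 0;0 0 -0.3 0 0 0;0 0 0 0 0 0;0 0 0 0 0 0;0 0 0 0 0 0'
python3 - <<'E'
from h import *
c=snap("side"); cv2.imwrite('pics/s4.png',c["color"][...,::-1])
P=pts(c)-TR; r=np.hypot(P[...,0],P[...,1])
m=(c["range_z"]>0)&(r<40)&(P[...,2]>40)&(P[...,2]<52);print('dial',P[m].mean(0),P[m][:,2].std())
B=P@R.from_euler('z',TY).as_matrix()
m=(c["range_z"]>0)&(abs(B[...,0])<38)&(abs(B[...,1])<68)&(r>32)&(P[...,2]<12);print('plate z',np.percentile(P[m][:,2],[5,25,50,75,95]))
E
```

```text
clock: 16.6
eef_pos: [539.1, -264.4, 20.1]
eef_rot: [3.142, -0.002, 1.71]
wrist_force: [0.1, -0.5, -0.3]
finger_gap: 94.2
finger_force: 0.0
clock: 17.98
eef_pos: [538.9, -264.6, 167.3]
eef_rot: [-3.141, -0.003, 1.71]
wrist_force: [-0.6, -0.4, -0.6]
finger_gap: 93.8
finger_force: 0.0
dial [-1.00517045 -1.69635016 46.12278845] 1.4988203725986584
plate z [-0.92144172  1.58110493  3.49451798  4.42916989  5.64763856]
```

View pics/s4.png

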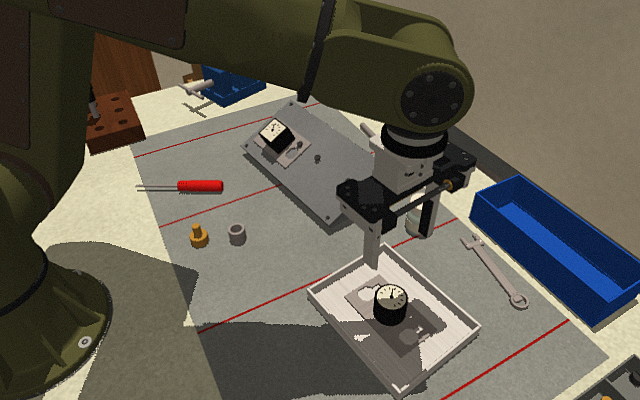

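The meter lies flat in the tray with its dial up at (391,297). The square meter still hangs at (275,140), and the gripper is clear.

```bash
python3 -c "
from cell import manip
print(manip.sign_off())"
```

```text
the job is handed in; nothing more can be done
None
```

The round meter lies flat, dial up, about 2 mm from the tray's centre, the square meter still hangs on the board, and the job was handed in at about 18 s; no verdict came back.

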